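# Lock the flux away: bottle into the ring, lid shut, padlock clicked home

## Task

Lock the flux bottle away: stand it upright in the black ring inside the red lock box, shut the lid fully so that the hasp tongue comes down over the brass padlock, then swing the raised shackle round over the hasp eye and press it down until it clicks and stays locked. Leave the other things on the bench where they stand.

Things in the scene. Friction and masses are not known exactly. Their poses are not given: they have to be found in the camera images.
- lockbox: red steel lock box, fixed to the bench, 130 deep (its x) x 190 wide (its y) x 88 mm high to the open rim, walls and floor 4 mm. Origin: centre of its underside; its x axis points from the front (the side with the brass padlock, towards the robot) to the back (the lid's hinge), y to the left, z up. It stands at different places and turned by up to 0.3 rad
- ring: black plastic ring fixed on the box floor, outer diameter 52, inner diameter 41, height 22 mm; origin: centre of its underside (on the box floor, 4 mm above the bench)
- flux_bottle: brown flux bottle with a white cap, loose, upright on the bench, body 34 mm diameter up to 55 mm, cap 21 mm diameter, 70 mm high overall, about 75 g; origin: centre of its underside, z up along the bottle
- lid_body (a joint): angle of the red lid about its hinge on the back rim: 0 = shut flat on the rim, 1.57 = standing upright, 1.9 = end stop. Starts at 1.66 to 1.82, leaning back. Stiff friction hinge (0.2 N m): the lid stays where it is left, and must be pushed all the way down. Lid 134 x 192 x 6 mm
- lid_hinge (a point): point on the lid's hinge line, middle of the box's back rim (box x = +65 mm, height 88 mm); the hinge line runs along the box's y
- lid_front (a point): middle of the lid's front edge, on its outer face (the upper one when shut), 134 mm from the hinge
- hasp_eye (a point): centre of the 18 mm square eye, upper face, in the 30 x 32 x 4 mm steel hasp tongue that sticks out of the lid's front edge, left of its middle; with the lid shut the eye lies over the toe hole of the padlock
- heel (a point): on the axis of the shackle's heel leg (the right one), in the top face of the padlock body. The brass body is 74 wide x 30 deep x 60 mm, fixed upright in a bracket on the box's front, top face 84 mm above the bench, centre 83 mm in front of the box's centre; the toe hole (16 mm wide, 28 deep) lies 44 mm left of the heel along the box's y. A flat steel apron, level with the top face, juts 39 mm forward from the body over its whole width
- swing_body (a joint): swing of the shackle about the heel leg (vertical axis): 0 = home, at a stop, toe leg straight over the hasp eye and the toe hole; positive = toe swung anticlockwise from above, out towards the robot (at angle a the toe lies in the direction (-sin a, cos a) of the box's x, y, seen from the heel). Starts at 0.9 to 1.7. Light friction, 0.03 N m
- shackle_body (a joint): how far the shackle is pressed down, m: 0 = fully raised by its spring (start), 0.027 = hard stop. A hidden pawl clicks over at about 0.0255 and then holds it at about 0.0255; below that the spring lifts it again. Pressing takes about 5 N at first and 8 to 12 N just before the click. It goes down fully only with the toe over its hole: swung aside, the toe lands on the apron at 0.015 and springs up again
- bow_top (a point): top of the shackle's bow, midway between heel and toe leg (22 mm from each). The shackle is a U of 10 mm steel bar, legs 44 mm apart, bow a half circle of 22 mm centre-line radius; the top is 151.5 mm above the bench when raised and about 126 mm when locked
- toe_tip (a point): lower end of the shackle's short toe leg, 44 mm from the heel axis; 99 mm above the bench when raised (about 6 mm over the shut hasp tongue), about 73 mm when locked
- small_tin: bystander: white tin with green lid, 64 mm diameter, 34 mm high; origin: centre of its underside
- solder_spool: bystander: grey spool standing on its flange, 54 mm diameter, 37 mm high; origin: centre of its underside
- tape_measure: bystander: yellow tape measure standing upright, 31 (its x) x 70 (its y) x 62 mm high; origin: centre of its underside
- spray_can: bystander: orange spray can with grey cap, upright, 66 mm diameter, 202 mm high; origin: centre of its underside
- wood_box: bystander: brown wooden box, 60 (its x) x 115 (its y) x 45 mm high, behind the lock box; origin: centre of its underside
- red_packet: red and white packet, 32 (its x) x 75 (its y) x 22 mm high, already lying in the lock box along its back wall; it stays there; origin: centre of its underside
Things that resemble listed ones, but are neither listed nor needed, are in the scene too. There is more than one size of the flux_bottle; the job needs the middle-sized.

How it is judged (in metres and radians):
On the way, in this order (a step that is already met when the one before it is completed fails the run):
1. the flux bottle stands upright in the ring in the box (horizontal distance between flux_bottle and ring below 0.007 m and z of flux_bottle in the frame of ring below 0.005 m and angle between flux_bottle's own z axis and vertical below 0.1 rad), for 0.2 s.
2. the lid is shut on the rim (value of joint lid_body below 0.04 rad), for 0.2 s.
3. the raised shackle is swung home over the hasp eye (value of joint swing_body below 0.12 rad and value of joint lid_body below 0.04 rad), for 0.1 s.
At the end, for the whole second after the job is handed in: The bottle stands in the ring (within 7 mm of its centre, down on the floor within 5 mm, upright within 0.1 rad) and at rest, the lid is shut (within 0.04 rad), and the shackle is home over the eye (within 0.12 rad) and stays pressed down more than 23.5 mm by the pawl alone (all of step 1 and all of step 3 and value of joint shackle_body above 0.0235 m and linear speed of flux_bottle below 0.02 m/s); the robot touches nothing.
It fails at once if a bystander (tin, spool, tape measure, spray can or wooden box) is pushed more than 30 mm away or tipped over (distance of any of small_tin, solder_spool, tape_measure, spray_can, wood_box from where it was at the start of the episode above 0.03 m or angle between any of small_tin, solder_spool, tape_measure, spray_can, wood_box's own z axis and vertical above 0.5 rad).
It fails at once if the red packet is taken out of the lock box (height (world z) of red_packet above 0.09 m).
It also fails if it takes over 72 s, if anything falls off the work surface, if the arm or the gripper's body presses on something with over 40 N, if the wrist force passes 120 N, or if a joint passes its speed limit or range.

## Robot

A 6-joint arm with a two-finger parallel gripper is mounted at the origin on a cart in front of the work surface, level with it; the furniture and walls round the work are solid. World frame = base frame: x ahead of the robot, y to its left, z up, the work surface at z = 0. Lengths are in mm, angles in rad, forces in N, time in s.
With the tool pointing down it reaches from about 350 to 875 mm from the base axis. Payload 4.2 kg.
Tool frame: the origin (TCP) lies at the very end of the fingers, on their centre line; the grasp point (between the pads) lies arm.grip_point_offset behind it (arm.grip_point_offset is the distance from the TCP to the grasp point, in mm); z points along the fingers, y is the line along which they close (so a half turn about z gives the same grasp; the last joint's range is limited). The gripper opens to 85 mm and grips with 20 to 120 N. Pads are 22 mm wide; open, the fingers measure 114 mm over their backs; the gripper's body (76 mm by 85 mm) begins 54 mm behind the grasp point. The pads swing forward as they close: fully open they stand 13 mm farther back than shut.
Start: joints at [-0.843, 0.385, 0.008, 0, -1.194, -0.259], TCP at [282.396, -557.541, 199.712] pointing down, gripper open.
Joint ranges: [-3.14, 3.14], [-1.21, 2.06], [-1.07, 1.41], [-3.16, 2.05], [-2.99, -0.16], [-3.1, 3.1]. Speed limits (rad/s): [2.79, 2.79, 3.14, 3.14, 3.14, 3.14].

## Interface

Orientations are given as a unit quaternion [x, y, z, w].
In Python, from bench import arm, cams, ticket gives the robot as it stands.
- The arm moves only by the tool servo_tool, never from a script. Its argument "commands" is a list that holds one entry, the list of rows, each a list of 7 numbers: the closure in counts, from 0 (fully open) to 255 (shut), then the shift along the tool's x, y, z in m, then the turn, a rotation vector about the tool's x, y, z in degrees. In form: [[[grip, x, y, z, ax, ay, az], ...]]. A call has 1 to 10 rows; each row shifts and turns the commanded pose from where the row before left it, along the tool's axes as they then stand; what a row does not reach is not made up. A row lasts 1/12 s, in which the tool goes at most 41.7 mm and 7.16 degrees, less where a joint would pass 70% of its speed; a pose out of reach is approached as far as the arm can. A call with a gripper value outside its range is refused whole. The fingers move at their own pace and stop on an object; the grip force is fixed at half the most. Time passes only in rows, so rows that do not move let the fingers close. It gives the time, the measured TCP pose, the force, the opening and the grip force at its end, in the units of the state.
- arm.read_state(): the state, without advancing time (a new reading comes with each control period).
- cams.get_image(name): name is "scene" or "top"; returns a dict with "frame" (480x640x3 uint8, blue, green, red), "K" (3x3 intrinsics, pixels), "k1" (the pictures are not rectified: a ray, as slopes to the right and down, at radius r is drawn at 1 + k1 r^2 times it, then the intrinsics apply), "T" (4x4, takes a point from camera to world coordinates). Camera axes: x right, y up, looking along -z (the intrinsics and any distortion apply to the point x, -y, -z); pixel columns grow to the right and rows downward; lengths in mm; the calibration is good to about 2 mm. A picture is of the moment at which its call begins. There is no depth.
- ticket.job_done(): hands the job in; it is judged then, once.
The state is a dict: "clock": time; "joints": joint angles; "joint_vel": joint speeds; "joint_efforts": joint torques, N m; "position": TCP position; "ee_rot": TCP orientation; "contact_force": force on the tool from outside, world axes, zero at the start; "wrist_torque": the same for the moment, N m; "gripper_width": finger opening in mm; "grasp_force": force on a finger pad.
Only numpy, scipy, OpenCV 4.12 (cv2) and the standard library are available. Lean on these libraries where they do the work, as an engineer would, in place of code of your own. Each camera call takes 0.05 s, during which the arm holds its last target. There are 200 camera calls.

## Working session

There is one attempt and no reset: what is moved stays moved. The work goes in short steps, Python scripts to look and compute and a tool call to move; the robot and the scene stay as the last step left them, time stands still between calls to the robot, and variables do not carry over. Pictures are saved under pics/ and viewed, at most 10 in all, crops included, and the job is handed in when it is done.

Besides the shell and the picture viewer there is one more tool, called after ">>>" as name(argument=value, ...) on one line, values as JSON. servo_tool: Moves the arm, as the interface text tells. Its arguments: {"type":"object","properties":{"commands":{"type":"array","items":{"type":"array","items":{"type":"array","items":{"type":"number"}}}}},"required":["commands"]}

```bash
ls; mkdir -p pics; cat > h.py <<'E'
import numpy as np, cv2
from scipy.spatial.transform import Rotation as R
from bench import arm, cams, ticket
def snap(n, tag):
    d=cams.get_image(n); cv2.imwrite(f'pics/{tag}.png', d['frame']); np.savez(f'pics/{tag}.npz', K=d['K'],k1=d['k1'],T=d['T']); return d
def load(tag): return np.load(f'pics/{tag}.npz')
def ray(d,u,v):
    K=d['K']; x=(u-K[0,2])/K[0,0]; y=(v-K[1,2])/K[1,1]; k=float(d['k1'])
    rd=np.hypot(x,y); r=rd
    for _ in range(20): r=rd/(1+k*r*r)
    s=r/rd if rd>0 else 1
    T=d['T']; return T[:3,3], T[:3,:3]@np.array([x*s,-y*s,-1])
def atz(d,u,v,z):
    o,r=ray(d,u,v); return o+r*(z-o[2])/r[2]
def proj(d,p):
    T=d['T']; c=T[:3,:3].T@(np.array(p,float)-T[:3,3]); x=c[0]/-c[2]; y=-c[1]/-c[2]
    f=1+float(d['k1'])*(x*x+y*y); K=d['K']; return np.array([K[0,0]*x*f+K[0,2],K[1,1]*y*f+K[1,2]])
def tri(da,pa,db,pb):
    (o1,r1),(o2,r2)=ray(da,*pa),ray(db,*pb); A=np.stack([r1,-r2],1); t=np.linalg.lstsq(A,o2-o1,rcond=None)[0]
    a,b=o1+t[0]*r1,o2+t[1]*r2; return (a+b)/2, np.linalg.norm(a-b)
def crop(tag,u0,v0,u1,v1,s,out):
    im=cv2.imread(f'pics/{tag}.png')[v0:v1,u0:u1]; cv2.imwrite(f'pics/{out}.png',cv2.resize(im,None,fx=s,fy=s,interpolation=cv2.INTER_CUBIC))
E
python3 - <<'E'
from h import *
for n in('scene','top'):
    d=snap(n,n+'0'); print(n,d['K'].tolist(),d['k1'],np.round(d['T'],3).tolist())
s=arm.read_state(); print(s, arm.grip_point_offset)
E
```

```text
pics
scene [[572.4093443251028, 0.0, 318.062292737327], [0.0, 572.4093443251028, 246.57797565852505], [0.0, 0.0, 1.0]] 0.02280740693496781 [[0.661, 0.311, -0.683, -261.201], [-0.75, 0.294, -0.592, -814.118], [0.016, 0.904, 0.427, 635.295], [0.0, 0.0, 0.0, 1.0]]
top [[566.3903265916493, 0.0, 316.2016264462913], [0.0, 566.3903265916493, 242.59102893551562], [0.0, 0.0, 1.0]] 0.021607882320892752 [[-0.019, 0.984, -0.176, 352.041], [-1.0, -0.022, -0.015, -74.313], [-0.019, 0.175, 0.984, 1417.385], [0.0, 0.0, 0.0, 1.0]]
{'clock': 0.1, 'joints': array([-8.43388958e-01,  3.85473457e-01,  6.78376859e-03, -3.91970029e-04,
       -1.19404328e+00, -2.58594948e-01]), 'joint_vel': array([-0.00131334, -0.00260908,  0.00327678,  0.00173755,  0.00109754,
       -0.00017086]), 'joint_efforts': array([-4.45682981e-04, -3.93320310e+01,  1.88928598e+01,  4.19796020e+00,
       -2.63231443e-03,  3.77063884e-06]), 'position': array([ 282.12698816, -557.04784446,  198.74951395]), 'ee_rot': array([-2.32195059e-01,  9.72668743e-01,  9.39227119e-04, -2.97803688e-04]), 'contact_force': array([-0.89137133,  0.23228137,  1.04623948]), 'wrist_torque': array([0.00114444, 0.00406081, 0.011396  ]), 'grasp_force': 0.0, 'gripper_width': 85.51023845161461} 18.700000000000003
```

View pics/scene0.png

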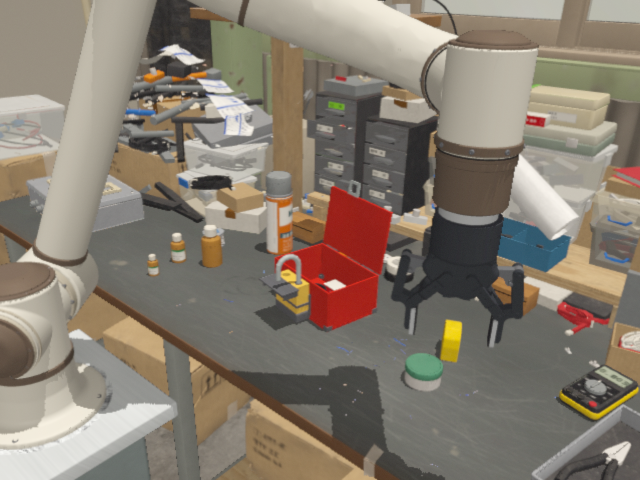

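View pics/top0.png

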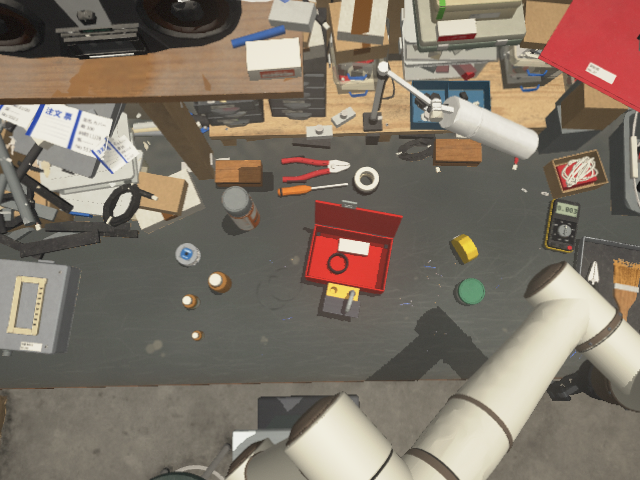

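Bottle candidates are the small one (scene 153,265 / top 196,335), the middle one (178,248 / 190,301) and the large one (211,246 / 219,282). The middle one should be the 70 mm bottle. I'll confirm with enlarged crops.

```bash
python3 - <<'E'
from h import *
a=cv2.imread('pics/scene0.png'); b=cv2.imread('pics/top0.png')
c1=cv2.resize(a[220:285,135:235],(800,520),interpolation=cv2.INTER_CUBIC); cv2.imwrite('pics/c1.png',c1)
crop('top0',295,190,415,330,4.2,'c2')
c3=np.hstack([cv2.resize(a[180:340,250:400],None,fx=3.5,fy=3.5,interpolation=cv2.INTER_CUBIC),np.zeros((560,5,3),np.uint8)]); cv2.imwrite('pics/c3.png',c3)
E
```

```text
(no output)
```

View pics/c1.png

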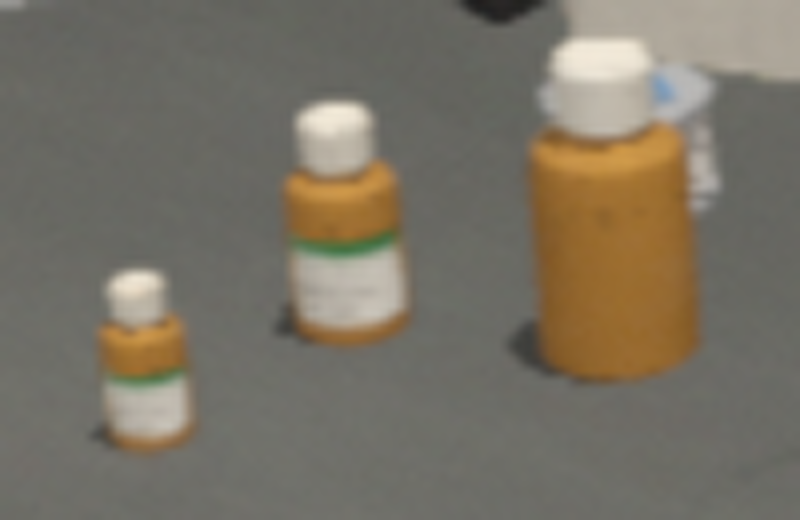

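View pics/c2.png

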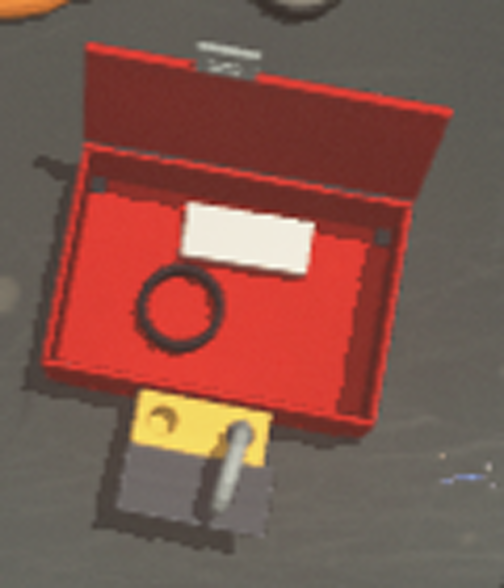

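View pics/c3.png

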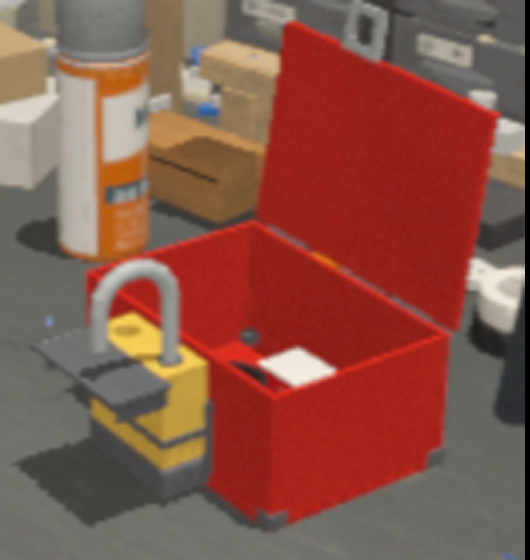

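Middle bottle: its cap top sits at scene (177,234), with a 34-mm-like body and a label. The large one has no label and the small one is about 0.7 of the size. The crops also show the ring centre at c2 (180,308), the toe hole at (163,418), and the shackle swung to about 1.4–1.5 rad.

```bash
python3 - <<'E'
from h import *
t=load('top0'); s=load('scene0')
f=lambda x,y:(295+x/4.2,190+y/4.2)
C=[atz(t,*f(*p),88)[:2] for p in[(44,366),(376,424),(411,204),(87,147)]]
C=np.array(C); print(C.round(1).tolist()); 
for i in range(4): print(np.linalg.norm(C[i]-C[(i+1)%4]).round(1))
# fit
L=np.array([[-65,95],[-65,-95],[65,-95],[65,95]]); m=C.mean(0); H=L.T@(C-m); yaw=np.arctan2(H[0,1]-H[1,0],H[0,0]+H[1,1]); 
c,sn=np.cos(yaw),np.sin(yaw); Rm=np.array([[c,-sn],[sn,c]])
print('box',m,yaw, 'res',(L@Rm.T+m-C).round(1).tolist())
loc=lambda p:(Rm.T@(p[:2]-m)).round(1)
ring=atz(t,*f(180,308),26); print('ring',ring,loc(ring))
th=atz(t,*f(163,418),84); print('toehole',th,loc(th))
hs=atz(t,*f(242,430),146); print('heeltop-ish',hs,loc(hs))
tt=atz(t,*f(221,505),125);print('toe outer',tt,loc(tt))
print('lid front: ', [atz(t,*f(*p),215)[:2].round(1) for p in[(87,45),(452,110)]])
print('bottle tri', tri(t,(190,301),s,(177,234)), atz(t,190,300,70), atz(s,177,233.5,70))
g=lambda x,y:(250+x/3.5,180+y/3.5)
print('eye', tri(t,f(229,55),s,g(366,30)))
for n,u,v,z in[('spray',236,198,202),('tape',465,247,62),('tin',471,292,34),('large',217,280,100)]: print(n,atz(t,u,v,z).round())
hl=m+Rm@np.array([-83,-22]); print('heel nom',hl,'toe nom',m+Rm@np.array([-83,22]))
print('proj box corners scene', [proj(s,np.r_[m+Rm@l,88]).round() for l in L])
E
```

```text
[[507.0, -26.7], [470.5, -211.4], [594.8, -236.3], [632.1, -53.3]]
188.3
126.7
186.7
127.9
box [ 551.08050777 -131.93237391] -0.19975809870960667 res [[-0.8, 0.8], [-2.0, -0.7], [1.2, -1.7], [1.6, 1.6]]
ring [ 546.85119379 -105.30926521   26.        ] [-9.4 25.3]
toehole [476.72296305 -92.8604824   84.        ] [-80.6  23.5]
heeltop-ish [ 463.63052318 -133.9791473   146.        ] [-85.3 -19.4]
toe outer [ 425.26519674 -122.39441065  125.        ] [-125.2  -15.6]
lid front:  [array([659.5, -56.4]), array([ 620.4, -244. ])]
bottle tri (array([456.3543852 , 249.28473727,  75.88249513]), np.float64(3.1622279638223874)) [460.46059695 249.7958289   70.        ] [464.52912193 264.05062346  70.        ]
eye (array([ 646.23007025, -127.73652129,  234.5535508 ]), np.float64(3.586372694380689))
spray [673. 120. 202.]
tape [ 575. -412.   62.]
tin [ 469. -426.   34.]
large [503. 180. 100.]
heel nom [ 465.36548594 -137.02501889] toe nom [474.09650475 -93.89997615]
proj box corners scene [array([275., 258.]), array([329., 294.]), array([380., 276.]), array([323., 243.])]
```

>>> servo_tool(commands=[[[60, 0, 0, 0, 0, 0, 7], [60, 0, 0, 0, 0, 0, 7], [60, 0, 0, 0, 0, 0, 7], [60, 0, 0, 0, 0, 0, 7], [60, 0, 0, 0, 0, 0, 7], [60, 0, 0, 0, 0, 0, 3.3], [60, 0, 0.041, 0, 0, 0, 0], [60, 0, 0.041, 0, 0, 0, 0], [60, 0, 0.041, 0, 0, 0, 0], [60, 0, 0.041, 0, 0, 0, 0]]])

```text
clock: 0.93
position: [314.5, -395.1, 198.9]
ee_rot: [0.1, 0.995, 0.0, -0.001]
contact_force: [1.6, 0.2, -0.0]
gripper_width: 65.3
grasp_force: 0.0
```

```bash
python3 - <<'E'
from h import *
t=load('top0'); s=load('scene0')
# white cap segmentation near middle bottle
for n,(u0,v0,u1,v1) in(('top',(178,290,203,312)),('scene',(170,230,186,248))):
    im=cv2.imread(f'pics/{n}0.png')[v0:v1,u0:u1]; hsv=cv2.cvtColor(im,cv2.COLOR_BGR2HSV)
    br=((hsv[...,0]<25)&(hsv[...,1]>90)).astype(np.uint8)
    w=((hsv[...,1]<70)&(hsv[...,2]>150)).astype(np.uint8)
    for l,mk in(('brown',br),('white',w)):
        k,_,st,ce=cv2.connectedComponentsWithStats(mk); 
        for i in range(1,k):
            if st[i,4]>8: print(n,l,ce[i]+[u0,v0],st[i]+[u0,v0,0,0,0])
b=np.array([460,250]); 
for p in([460,250],[456,249],[464,256]):
  print(p,[ (q,proj(d,[*p,z]).round(1).tolist()) for q,d in(('t',t),('s',s)) for z in(70,0)])
S=arm.read_state(); print(S['position'],R.from_quat(S['ee_rot']).as_matrix().round(3).tolist(),S['gripper_width'],S['clock'],S['joints'])
E
```

```text
top brown [191.5        300.91489362] [183 294  15  14  94]
top white [186.36363636 299.90909091] [182 296  10   9  66]
scene brown [177.4893617  244.15957447] [170 240  15   8  94]
scene white [176.34246575 236.7260274 ] [172 233  10   9  73]
[460, 250] [('t', [189.9, 300.2]), ('t', [196.6, 302.3]), ('s', [179.0, 235.7]), ('s', [181.5, 262.0])]
[456, 249] [('t', [190.3, 301.9]), ('t', [197.0, 303.9]), ('s', [177.9, 236.3]), ('s', [180.4, 262.6])]
[464, 256] [('t', [187.4, 298.6]), ('t', [194.2, 300.7]), ('s', [178.9, 234.5]), ('s', [181.4, 260.7])]
[ 314.52169546 -395.05523996  198.93501414] [[-0.98, 0.2, -0.001], [0.2, 0.98, 0.001], [0.001, 0.001, -1.0]] 65.31527408088928 0.9333 [-5.76580558e-01  1.81378532e-01 -2.80484379e-01 -2.62623043e-04
 -1.11028352e+00 -1.19497619e+00]
```

```bash
python3 - <<'E'
from h import *
from scipy.optimize import least_squares as ls
t=load('top0'); s=load('scene0')
f=lambda p:np.r_[proj(t,[p[0],p[1],68])-[186.4,299.9],proj(s,[p[0],p[1],62.5])-[176.3,236.7]]
r=ls(f,[460,250]); print(r.x,f(r.x))
S=arm.read_state(); d=np.r_[r.x,120]-S['position']; print(R.from_quat(S['ee_rot']).as_matrix().T@d)
E
```

```text
[460.4391755  260.09201196] [-0.51119749  0.26684517  0.56279454  0.62561464]
[-12.355035   671.03172476  79.39991564]
```

>>> servo_tool(commands=[[[60, 0, 0.041, 0, 0, 0, 0], [60, 0, 0.041, 0, 0, 0, 0], [60, 0, 0.041, 0, 0, 0, 0], [60, 0, 0.041, 0, 0, 0, 0], [60, 0, 0.041, 0, 0, 0, 0], [60, 0, 0.041, 0, 0, 0, 0], [60, 0, 0.041, 0, 0, 0, 0], [60, 0, 0.041, 0, 0, 0, 0], [60, 0, 0.041, 0, 0, 0, 0], [60, 0, 0.041, 0, 0, 0, 0]]])

```text
clock: 1.77
position: [395.8, 7.0, 199.8]
ee_rot: [0.099, 0.995, 0.0, 0.0]
contact_force: [1.3, -0.6, -0.5]
gripper_width: 65.5
grasp_force: 0.0
```

>>> servo_tool(commands=[[[60, -0.012, 0.04, 0, 0, 0, 0], [60, 0, 0.041, 0, 0, 0, 0], [60, 0, 0.041, 0, 0, 0, 0], [60, 0, 0.041, 0, 0, 0, 0], [60, 0, 0.041, 0, 0, 0, 0], [60, 0, 0.041, 0, 0, 0, 0], [60, 0, 0.016, 0.02, 0, 0, 0], [60, 0, 0, 0.04, 0, 0, 0], [60, 0, 0, 0.02, 0, 0, 0], [60, 0, 0, 0, 0, 0, 0]]])

```text
clock: 2.6
position: [456.3, 256.2, 114.3]
ee_rot: [0.1, 0.995, -0.004, -0.004]
contact_force: [-0.0, 0.3, -0.4]
gripper_width: 65.5
grasp_force: 0.0
```

```bash
python3 - <<'E'
from h import *
snap('scene','s1'); S=arm.read_state(); print(S['position'],S['ee_rot'])
crop('s1',120,180,260,290,5,'s1c')
s=load('scene0'); print(proj(s,S['position']))
E
```

```text
[458.30154929 257.20947538 117.35957835] [ 0.09950615  0.99503166 -0.00255242 -0.00200262]
[174.75818042 216.68704544]
```

View pics/s1c.png

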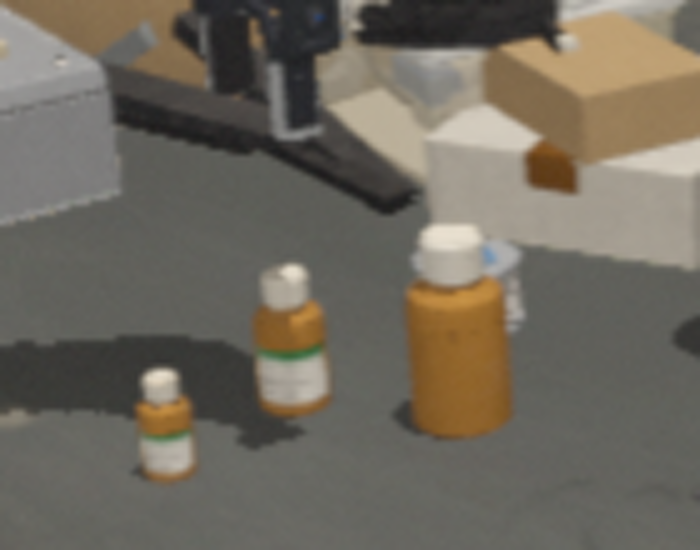

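```bash
python3 - <<'E'
from h import *
s=load('s1'); S=arm.read_state(); p=S['position']; print(p,S['joint_vel'].round(3))
for q in(-36,36):
  for z in(0,10,20): print(q,z,(proj(s,p+[q*.2,q*.98,z])-[120,180])*5)
t=snap('top','t1')
E
```

```text
[458.30154929 257.20947538 117.35957835] [-0.006 -0.052  0.074  0.029 -0.012 -0.002]
-36 0 [306.99226016 207.8600721 ]
-36 10 [305.11355848 187.78576508]
-36 20 [303.22097671 167.57946978]
36 0 [241.82197872 159.92036079]
36 10 [239.8042745  140.44549401]
36 20 [237.77220365 120.84705714]
```

>>> servo_tool(commands=[[[60, 0, 0, 0.02, 0, 0, 0], [60, 0, 0, 0, 0, 0, 0], [60, 0, 0, 0, 0, 0, 0]]])

```text
clock: 2.95
position: [460.3, 258.5, 101.0]
ee_rot: [0.1, 0.995, 0.0, 0.001]
contact_force: [0.6, 0.5, -0.3]
gripper_width: 65.6
grasp_force: 0.0
```

```bash
python3 - <<'E'
from h import *
s=load('scene0'); p=np.array([282.1,-557,198.7])
for q in(-43,43):
  for z in(0,13): print(q,z,proj(s,p+[q*-.451,q*.892,z]))
snap('scene','s2'); snap('top','t2'); S=arm.read_state(); p=S['position'];print(p)
for q in(-34,34):
  for z in(0,9): print(q,z,proj(s,p+[q*.2,q*.98,z]), proj(load('t2'),p+[q*.2,q*.98,z]))
a=cv2.imread('pics/s2.png')[190:270,140:240]; b=cv2.imread('pics/t2.png')[250:350,140:240]
cv2.imwrite('pics/m2.png',np.hstack([cv2.resize(a,(400,320),interpolation=cv2.INTER_CUBIC),cv2.resize(b,(400,400),interpolation=cv2.INTER_CUBIC)[:320]]))
E
```

```text
-43 0 [482.47198068 373.88431602]
-43 13 [483.94257819 365.18157306]
43 0 [411.62055464 362.02007273]
43 13 [412.50736552 353.46994353]
[460.76612047 259.00133316 101.66050609]
-34 0 [182.01268591 227.02395517] [197.0534649  301.54762673]
-34 9 [181.67958933 223.45743123] [196.17137544 301.26403445]
34 0 [169.75455818 217.83093788] [168.58292688 296.31719232]
34 9 [169.39798202 214.36373969] [167.5094781  295.99902112]
```

View pics/m2.png

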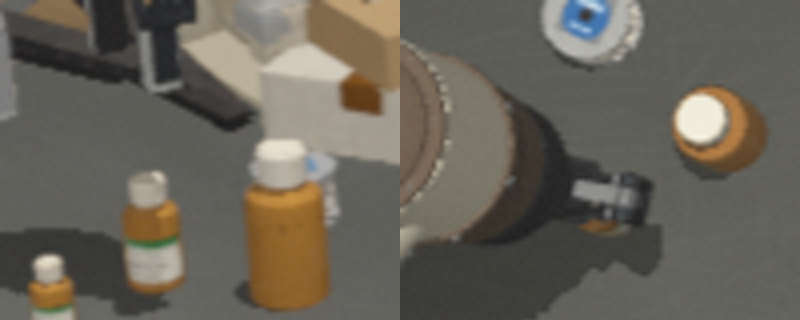

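>>> servo_tool(commands=[[[60, 0, 0, 0.03, 0, 0, 0], [60, 0, 0, 0.025, 0, 0, 0], [60, 0, 0, 0.018, 0, 0, 0], [60, 0, 0, 0, 0, 0, 0], [60, 0, 0, 0, 0, 0, 0], [60, 0, 0, 0, 0, 0, 0]]])

```text
clock: 3.55
position: [461.0, 259.4, 28.6]
ee_rot: [0.099, 0.995, 0.001, 0.001]
contact_force: [0.5, 0.1, 0.8]
gripper_width: 65.3
grasp_force: 0.0
```

```bash
python3 - <<'E'
from h import *
snap('scene','s3'); S=arm.read_state(); p=S['position'];print(p)
s=load('s3')
for q in(-34,34):
  for z in(0,9): print(q,z,(proj(s,p+[q*.2,q*.98,z])-[140,190])*6)
crop('s3',140,190,240,280,6,'s3c')
E
```

```text
[461.05032537 259.55585727  28.69713096]
-34 0 [267.54064855 390.49472639]
-34 9 [265.64368177 370.07440769]
34 0 [195.15322732 330.81285803]
34 9 [193.11916358 310.93135495]
```

View pics/s3c.png

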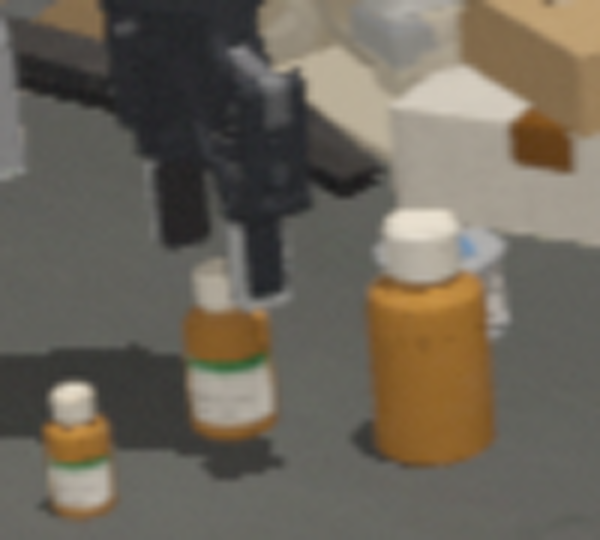

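The right fingertip appears at crop (262,300), higher than the reported TCP predicts. Closing will show what it holds: 34 mm means the body, 21 mm the cap.

>>> servo_tool(commands=[[[110, 0, 0, 0, 0, 0, 0], [150, 0, 0, 0, 0, 0, 0], [190, 0, 0, 0, 0, 0, 0], [230, 0, 0, 0, 0, 0, 0], [230, 0, 0, 0, 0, 0, 0], [230, 0, 0, 0, 0, 0, 0]]])

```text
clock: 4.1
position: [460.3, 258.9, 27.5]
ee_rot: [0.099, 0.995, 0.001, 0.001]
contact_force: [0.0, 0.1, 5.7]
gripper_width: 18.1
grasp_force: 58.6
```

>>> servo_tool(commands=[[[150, 0, 0, 0, 0, 0, 0], [100, 0, 0, 0, 0, 0, 0], [60, 0, 0, 0, 0, 0, 0], [60, 0, 0, 0, 0, 0, 0], [60, 0, 0, 0.01, 0, 0, 0], [60, 0, 0, 0.008, 0, 0, 0], [60, 0, 0, 0.006, 0, 0, 0], [60, 0, 0, 0, 0, 0, 0], [60, 0, 0, 0, 0, 0, 0]]])

```text
clock: 4.85
position: [459.4, 258.0, 1.8]
ee_rot: [0.1, 0.995, -0.001, -0.001]
contact_force: [0.5, 0.3, 0.3]
gripper_width: 65.3
grasp_force: 0.0
```

>>> servo_tool(commands=[[[110, 0, 0, 0, 0, 0, 0], [150, 0, 0, 0, 0, 0, 0], [190, 0, 0, 0, 0, 0, 0], [230, 0, 0, 0, 0, 0, 0], [230, 0, 0, 0, 0, 0, 0], [230, 0, 0, 0, 0, 0, 0]]])

```text
clock: 5.35
position: [460.2, 258.8, 3.4]
ee_rot: [0.1, 0.995, 0.001, 0.001]
contact_force: [-0.0, 0.0, 3.9]
gripper_width: 30.5
grasp_force: 59.3
```

Width 30.5 mm compared with 18.1 on the 21 mm cap means it's on the 34 mm body. Lifting and travelling towards the box.

>>> servo_tool(commands=[[[230, 0, 0, -0.02, 0, 0, 0], [230, 0, 0, -0.04, 0, 0, 0], [230, 0, 0, -0.04, 0, 0, 0], [230, 0, 0, -0.04, 0, 0, 0], [230, -0.012, -0.026, 0, 0, 0, 0], [230, -0.018, -0.036, 0, 0, 0, 0], [230, -0.018, -0.036, 0, 0, 0, 0], [230, -0.018, -0.036, 0, 0, 0, 0], [230, -0.018, -0.036, 0, 0, 0, 0], [230, -0.018, -0.036, 0, 0, 0, 0]]])

```text
clock: 6.18
position: [518.4, 34.5, 142.4]
ee_rot: [0.1, 0.995, 0.0, -0.0]
contact_force: [1.5, 0.7, 0.8]
gripper_width: 30.5
grasp_force: 59.7
```

>>> servo_tool(commands=[[[230, -0.018, -0.036, 0, 0, 0, 0], [230, -0.018, -0.036, 0, 0, 0, 0], [230, -0.016, -0.036, 0, 0, 0, 0], [230, -0.005, -0.026, 0, 0, 0, 0], [230, 0, 0, 0, 0, 0, 0], [230, 0, 0, 0, 0, 0, 0], [230, 0, 0, 0, 0, 0, 0]]])

```text
clock: 6.77
position: [547.6, -106.3, 142.2]
ee_rot: [0.1, 0.995, 0.0, -0.001]
contact_force: [0.0, -0.4, -0.6]
gripper_width: 30.2
grasp_force: 59.7
```

```bash
python3 - <<'E'
from h import *
d=snap('scene','s4'); S=arm.read_state(); p=S['position'];print(p,S['ee_rot'],S['gripper_width'],S['clock'])
s=load('s4'); t=load('top0')
print('proj bottle bottom guess',proj(s,p+[0,0,-3.4]),'cap top',proj(s,p+[0,0,66]))
c=proj(s,p+[0,0,30]).astype(int); 
a=cv2.imread('pics/s4.png'); b=cv2.imread('pics/scene0.png')
im=a[c[1]-60:c[1]+50,c[0]-40:c[0]+40]; hsv=cv2.cvtColor(im,cv2.COLOR_BGR2HSV)
m=((abs(hsv[...,0].astype(int)-15)<6)&(hsv[...,1]>110)&(hsv[...,2]>60)).astype(np.uint8)
k,_,st,ce=cv2.connectedComponentsWithStats(m)
for i in range(1,k):
    if st[i,4]>15: print('brown',ce[i]+c-[40,60],st[i]+[c[0]-40,c[1]-60,0,0,0])
# ring in top0
im=cv2.imread('pics/top0.png')[245:285,320:360].astype(int); m=((im[...,2]<90)).astype(np.uint8)
k,_,st,ce=cv2.connectedComponentsWithStats(m)
for i in range(1,k):
    if st[i,4]>15: print('dark',ce[i]+[320,245],st[i]+[320,245,0,0,0])
crop('s4',c[0]-70,c[1]-60,c[0]+70,c[1]+45,5,'s4c')
E
```

```text
[ 547.81284347 -105.74526041  142.3880475 ] [ 9.93901529e-02  9.95048481e-01  9.59706755e-05 -3.30110902e-04] 30.317468211844194 6.8167
proj bottle bottom guess [315.66400214 241.22076109] cap top [316.16199504 209.98057707]
brown [293.08373905 228.07692308] [ 275  196   49   59 1027]
brown [288.10526316 270.73684211] [281 269  15   6  19]
dark [337.34951456 262.31067961] [328 253  20  21 103]
```

View pics/s4c.png

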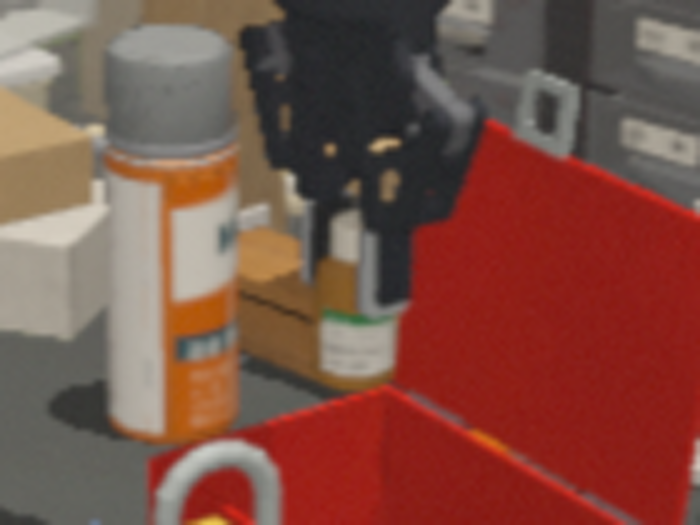

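Bottle bottom is at crop (357,383), within 1–2 mm of prediction. The fingertip sits about 33 mm above it, so it clears the ring. Descending.

>>> servo_tool(commands=[[[230, 0.0013, 0.0013, 0.03, 0, 0, 0], [230, 0, 0, 0.035, 0, 0, 0], [230, 0, 0, 0.025, 0, 0, 0], [230, 0, 0, 0.015, 0, 0, 0], [230, 0, 0, 0, 0, 0, 0], [230, 0, 0, 0.006, 0, 0, 0], [230, 0, 0, 0.006, 0, 0, 0], [230, 0, 0, 0.004, 0, 0, 0], [230, 0, 0, 0, 0, 0, 0], [230, 0, 0, 0, 0, 0, 0]]])

```text
clock: 7.65
position: [547.5, -104.8, 22.2]
ee_rot: [0.1, 0.995, 0.0, 0.0]
contact_force: [0.4, -0.0, -0.7]
gripper_width: 30.8
grasp_force: 59.7
```

>>> servo_tool(commands=[[[230, 0, 0, 0.004, 0, 0, 0], [230, 0, 0, 0.004, 0, 0, 0], [230, 0, 0, 0.003, 0, 0, 0], [230, 0, 0, 0, 0, 0, 0], [230, 0, 0, 0, 0, 0, 0]]])

```text
clock: 8.07
position: [546.9, -105.0, 10.4]
ee_rot: [0.1, 0.995, -0.0, -0.0]
contact_force: [-0.1, -0.4, 0.1]
gripper_width: 30.6
grasp_force: 59.7
```

>>> servo_tool(commands=[[[230, 0, 0, 0.002, 0, 0, 0], [230, 0, 0, 0.002, 0, 0, 0], [230, 0, 0, 0, 0, 0, 0], [230, 0, 0, 0, 0, 0, 0]]])

```text
clock: 8.4
position: [547.6, -104.9, 7.4]
ee_rot: [0.099, 0.995, -0.0, 0.001]
contact_force: [-0.9, 0.7, 4.5]
gripper_width: 30.6
grasp_force: 60.2
```

Bottle is seated, with 4.5 N contact at the expected height. Releasing and rising.

>>> servo_tool(commands=[[[150, 0, 0, 0, 0, 0, 0], [100, 0, 0, 0, 0, 0, 0], [85, 0, 0, 0, 0, 0, 0], [85, 0, 0, 0, 0, 0, 0], [85, 0, 0, -0.02, 0, 0, 0], [85, 0, 0, -0.04, 0, 0, 0], [85, 0, 0, -0.04, 0, 0, 0], [85, 0, 0, -0.04, 0, 0, 0], [120, 0, 0, -0.04, 0, 0, 0], [180, 0, 0, -0.04, 0, 0, 0]]])

```text
clock: 9.23
position: [546.5, -104.8, 228.7]
ee_rot: [0.1, 0.995, 0.0, -0.0]
contact_force: [1.3, 0.7, -0.6]
gripper_width: 34.6
grasp_force: 0.0
```

>>> servo_tool(commands=[[[255, 0, 0, -0.025, 0, 0, 0], [255, 0, 0, 0, 0, 0, 0], [255, -0.02, -0.007, 0, 0, 0, 0], [255, -0.04, -0.008, 0, 0, 0, 0], [255, -0.04, -0.008, 0, 0, 0, 0], [255, -0.04, -0.002, 0, 0, 0, 0], [255, -0.01, 0, 0, 0, 0, 0], [255, 0, 0, 0, 0, 0, 0]]])

```text
clock: 9.9
position: [690.8, -159.7, 247.2]
ee_rot: [0.1, 0.995, 0.0, -0.002]
contact_force: [-0.3, 0.3, -0.5]
gripper_width: 0.1
grasp_force: 0.0
```

```bash
python3 - <<'E'
from h import *
snap('top','t5'); snap('scene','s5'); S=arm.read_state(); print(S['position'],S['gripper_width'],S['clock'],S['joints'].round(2))
s=load('s5'); t=load('t5')
a=cv2.imread('pics/s5.png'); b=cv2.imread('pics/t5.png')
print(proj(t,[547.5,-105,74]),proj(t,S['position']),proj(s,S['position']))
A=cv2.resize(a[150:310,250:410],(480,480),interpolation=cv2.INTER_CUBIC)
B=cv2.resize(b[210:310,300:366],(317,480),interpolation=cv2.INTER_CUBIC)
cv2.imwrite('pics/m5.png',np.hstack([A,B]))
# white cap in the box
im=b[245:290,315:365]; hsv=cv2.cvtColor(im,cv2.COLOR_BGR2HSV); m=((hsv[...,1]<70)&(hsv[...,2]>150)).astype(np.uint8)
k,_,st,ce=cv2.connectedComponentsWithStats(m)
for i in range(1,k): print(ce[i]+[315,245],st[i]+[315,245,0,0,0])
E
```

```text
[ 688.71708504 -159.07926212  249.81897135] -0.05299998281247113 10.0 [ 0.    0.51  0.33 -0.   -1.39 -1.77]
[338.09401953 260.27703515] [363.32474527 182.19117862] [380.01870123 180.11066465]
[352.57004831 248.56038647] [338 245  27  10 207]
[337.74137931 259.72413793] [334 256   9   8  58]
```

Cap found at top (337.7,259.7), against (338.1,260.3) predicted, so the bottle stands in the ring. Next I lower the closed fingers behind the lid and sweep it forward.

>>> servo_tool(commands=[[[255, 0, 0, 0.03, 0, 0, 0], [255, 0, 0, 0.03, 0, 0, 0], [255, 0, 0, 0.02, 0, 0, 0], [255, 0, 0, 0, 0, 0, 0], [255, 0.02, 0, 0, 0, 0, 0], [255, 0.02, 0, 0, 0, 0, 0], [255, 0.02, 0, 0, 0, 0, 0], [255, 0.02, 0, 0, 0, 0, 0], [255, 0, 0, 0, 0, 0, 0]]])

```text
clock: 10.75
position: [608.1, -142.6, 175.0]
ee_rot: [0.099, 0.995, 0.0, 0.001]
contact_force: [-1.0, 1.1, -0.1]
gripper_width: -0.3
grasp_force: 0.0
```

>>> servo_tool(commands=[[[255, 0.02, 0, 0, 0, 0, 0], [255, 0.02, 0, 0, 0, 0, 0], [255, 0.018, 0, 0, 0, 0, 0], [255, 0, 0, 0, 0, 0, 0], [255, 0, 0, 0, 0, 0, 0]]])

```text
clock: 11.17
position: [554.5, -131.7, 173.9]
ee_rot: [0.099, 0.995, -0.0, 0.002]
contact_force: [0.1, -0.6, 0.1]
gripper_width: 0.1
grasp_force: 0.0
```

```bash
python3 - <<'E'
from h import *
snap('scene','s6'); S=arm.read_state(); print(S['position'],S['contact_force'],S['clock'])
a=cv2.imread('pics/s6.png'); 
cv2.imwrite('pics/m6.png',cv2.resize(a[150:320,240:410],(600,600),interpolation=cv2.INTER_CUBIC))
E
```

```text
[ 555.01397632 -131.7967676   173.49511542] [ 0.82273759  0.06657809 -0.85838677] 11.2167
```

View pics/m6.png

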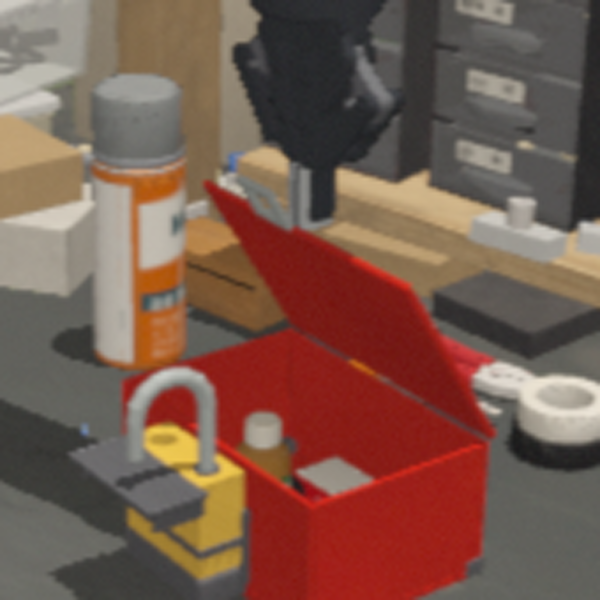

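The lid is at about 60° with the finger on its outer face, and the bottle stands in the box. Pressing down.

>>> servo_tool(commands=[[[255, 0.006, 0, 0.018, 0, 0, 0], [255, 0.006, 0, 0.018, 0, 0, 0], [255, 0.006, 0, 0.018, 0, 0, 0], [255, 0.006, 0, 0.018, 0, 0, 0], [255, 0.006, 0, 0.014, 0, 0, 0], [255, 0, 0, 0, 0, 0, 0], [255, 0, 0, 0.006, 0, 0, 0], [255, 0, 0, 0.005, 0, 0, 0], [255, 0, 0, 0, 0, 0, 0]]])

```text
clock: 11.97
position: [525.2, -125.8, 74.4]
ee_rot: [0.1, 0.995, -0.0, -0.0]
contact_force: [-0.2, -0.2, 0.1]
gripper_width: 0.2
grasp_force: 0.0
```

>>> servo_tool(commands=[[[255, 0, 0, 0.003, 0, 0, 0], [255, 0, 0, 0.003, 0, 0, 0], [255, 0, 0, 0, 0, 0, 0], [255, 0, 0, 0, 0, 0, 0]]])

```text
clock: 12.3
position: [524.6, -125.8, 68.7]
ee_rot: [0.1, 0.995, -0.0, 0.0]
contact_force: [-0.5, 0.5, -0.4]
gripper_width: 0.1
grasp_force: 0.0
```

```bash
python3 - <<'E'
from h import *
snap('scene','s7'); S=arm.read_state(); print(S['position'],S['contact_force'],S['clock'])
E
```

```text
[ 524.68651924 -125.80116066   68.84053411] [ 0.15773983 -0.68415314 -0.42442675] 12.35
```

>>> servo_tool(commands=[[[255, 0, 0, 0.003, 0, 0, 0], [255, 0, 0, 0.003, 0, 0, 0], [255, 0, 0, 0, 0, 0, 0], [255, 0, 0, 0, 0, 0, 0]]])

```text
clock: 12.68
position: [524.9, -125.8, 63.0]
ee_rot: [0.1, 0.995, -0.0, 0.0]
contact_force: [-0.8, 0.9, 2.1]
gripper_width: 0.2
grasp_force: 1.4
```

>>> servo_tool(commands=[[[255, 0, 0, 0.003, 0, 0, 0], [255, 0, 0, 0.002, 0, 0, 0], [255, 0, 0, 0, 0, 0, 0], [255, 0, 0, 0, 0, 0, 0]]])

```text
clock: 13.02
position: [525.0, -125.9, 62.7]
ee_rot: [0.099, 0.995, -0.001, 0.001]
contact_force: [-10.2, 5.0, 30.0]
gripper_width: 0.0
grasp_force: 14.8
```

Hard stop at 62.7, which matches the shut lid with the tip offset. Now up and over to the right of the shackle.

>>> servo_tool(commands=[[[255, 0, 0, -0.028, 0, 0, 0], [255, 0, 0, -0.03, 0, 0, 0], [255, 0, 0, -0.03, 0, 0, 0], [255, 0.031, -0.022, 0, 0, 0, 0], [255, 0.032, -0.022, 0, 0, 0, 0], [255, 0.032, -0.022, 0, 0, 0, 0], [255, 0, 0, 0, 0, 0, 0], [255, 0, 0, 0, 0, 0, 0]]])

```text
clock: 13.68
position: [416.5, -172.2, 145.8]
ee_rot: [0.101, 0.995, 0.0, 0.0]
contact_force: [0.1, -0.4, 0.5]
gripper_width: -0.2
grasp_force: 0.0
```

```bash
cat >> h.py <<'E'
B=np.array([551.,-132]); Y=-0.2; RB=np.array([[np.cos(Y),-np.sin(Y)],[np.sin(Y),np.cos(Y)]])
def w(x,y,z): return np.r_[B+RB@[x,y],z]
def loc(p): return RB.T@(np.array(p)[:2]-B)
E
python3 - <<'E'
from h import *
snap('scene','s8'); S=arm.read_state(); print(S['position'],loc(S['position']),S['contact_force'],S['clock'])
s=load('s8'); im=cv2.imread('pics/s8.png'); hsv=cv2.cvtColor(im,cv2.COLOR_BGR2HSV)
# lid top vs sides: sample colour at lid interior points, and above back edge
for n,p in dict(mid=(20,0,94),bl=(40,80,94),br=(50,-80,94),fr=(-55,-80,94),fl=(-55,80,94)).items():
    u,v=proj(s,w(*p)).round().astype(int); print(n,(u,v),hsv[v,u])
for l in((66,0),(-69,60),(-69,-70)):
    u,v=proj(s,w(*l,94)).round().astype(int); print(l,(u,v),[tuple(map(int,im[v+k,u])) for k in range(-12,8)])
E
```

```text
[ 418.14362506 -171.94837923  145.97654867] [-122.27157496  -65.54655843] [0.50768268 1.24667115 0.44400757] 13.7333
mid (np.int64(333), np.int64(262)) [  2 222 207]
bl (np.int64(318), np.int64(246)) [  2 224 211]
br (np.int64(370), np.int64(272)) [  2 219 207]
fr (np.int64(329), np.int64(287)) [  2 217 215]
fl (np.int64(282), np.int64(257)) [  2  97 168]
(66, 0) (np.int64(350), np.int64(256)) [(41, 41, 109), (59, 62, 75), (90, 95, 95), (91, 97, 108), (78, 83, 159), (70, 71, 201), (62, 61, 200), (55, 53, 187), (47, 47, 166), (40, 37, 143), (63, 65, 121), (129, 138, 159), (134, 145, 207), (72, 83, 211), (33, 45, 210), (27, 41, 210), (27, 40, 210), (31, 45, 210), (25, 41, 208), (26, 40, 208)]
(-69, 60) (np.int64(282), np.int64(262)) [(30, 95, 182), (24, 90, 186), (24, 62, 212), (31, 47, 215), (31, 47, 216), (37, 50, 215), (65, 73, 199), (104, 109, 168), (128, 133, 142), (136, 142, 141), (138, 144, 142), (133, 138, 137), (125, 130, 132), (109, 114, 129), (94, 99, 132), (63, 69, 132), (71, 75, 144), (149, 157, 172), (175, 182, 182), (166, 173, 171)]
(-69, -70) (np.int64(320), np.int64(287)) [(29, 41, 208), (28, 40, 208), (26, 41, 209), (25, 41, 209), (25, 39, 211), (25, 41, 212), (26, 44, 213), (27, 45, 213), (31, 45, 213), (31, 43, 213), (29, 42, 214), (31, 42, 210), (29, 37, 187), (22, 33, 155), (24, 28, 137), (24, 31, 138), (24, 29, 139), (23, 28, 137), (22, 27, 138), (20, 27, 139)]
```

The lid reads as shut: its front edge is within 1 px of prediction. Lowering beside the shackle and swinging it.

>>> servo_tool(commands=[[[255, 0, 0, 0.029, 0, 0, 0], [255, 0, 0, 0.029, 0, 0, 0], [255, 0, 0.02, 0, 0, 0, 0], [255, 0.001, 0.012, 0, 0, 0, 0], [255, 0.002, 0.01, 0, 0, 0, 0], [255, 0, 0, 0, 0, 0, 0], [255, 0, 0, 0, 0, 0, 0]]])

```text
clock: 14.32
position: [424.6, -129.2, 87.8]
ee_rot: [0.099, 0.995, 0.0, 0.0]
contact_force: [0.6, 0.1, 0.2]
gripper_width: 0.1
grasp_force: 0.0
```

>>> servo_tool(commands=[[[255, -0.002, 0.01, 0, 0, 0, 0], [255, -0.004, 0.011, 0, 0, 0, 0], [255, -0.008, 0.007, 0, 0, 0, 0], [255, -0.008, 0.005, 0, 0, 0, 0], [255, 0, 0, 0, 0, 0, 0], [255, 0, 0, 0, 0, 0, 0]]])

```text
clock: 14.82
position: [453.0, -101.5, 87.7]
ee_rot: [0.099, 0.995, 0.0, 0.0]
contact_force: [-0.6, 0.3, 0.0]
gripper_width: 0.1
grasp_force: 0.0
```

>>> servo_tool(commands=[[[255, -0.003, 0.002, 0, 0, 0, 0], [255, -0.003, 0.001, 0, 0, 0, 0], [255, 0, 0, 0, 0, 0, 0], [255, 0, 0, 0, 0, 0, 0]]])

```text
clock: 15.15
position: [457.6, -100.3, 87.5]
ee_rot: [0.1, 0.995, -0.0, -0.001]
contact_force: [-1.9, 0.6, 0.2]
gripper_width: -0.2
grasp_force: 1.1
```

>>> servo_tool(commands=[[[255, -0.002, 0, 0, 0, 0, 0], [255, -0.002, 0, 0, 0, 0, 0], [255, 0, 0, 0, 0, 0, 0], [255, 0, 0, 0, 0, 0, 0]]])

```text
clock: 15.48
position: [458.4, -100.7, 86.7]
ee_rot: [0.1, 0.995, 0.0, -0.004]
contact_force: [-7.8, 2.8, 3.0]
gripper_width: 0.1
grasp_force: 4.3
```

```bash
python3 - <<'E'
from h import *
snap('scene','s9'); S=arm.read_state(); print(S['position'],loc(S['position']),S['contact_force'],S['clock'])
E
```

```text
[ 458.39576379 -100.7044686    86.7669066 ] [-96.97577916  12.27408273] [-7.94840086  3.19735854  3.81825888] 15.5333
```

Stop felt at 8 N, so the shackle is home. Backing off, rising and moving over the bow top.

>>> servo_tool(commands=[[[255, 0.012, 0, 0, 0, 0, 0], [255, 0.015, 0, 0, 0, 0, 0], [255, 0, 0, -0.03, 0, 0, 0], [255, 0, 0, -0.03, 0, 0, 0], [255, 0, -0.006, 0, 0, 0, 0], [255, -0.018, -0.006, 0, 0, 0, 0], [255, -0.018, 0, 0, 0, 0, 0], [255, 0, 0, 0, 0, 0, 0], [255, 0, 0, 0, 0, 0, 0]]])

```text
clock: 16.28
position: [469.8, -114.6, 147.7]
ee_rot: [0.1, 0.995, 0.0, 0.001]
contact_force: [-0.4, 0.5, -0.3]
gripper_width: -0.1
grasp_force: 0.0
```

```bash
python3 - <<'E'
from h import *
snap('scene','s10'); snap('top','t10'); S=arm.read_state(); print(S['position'],loc(S['position']),S['contact_force'],S['clock'])
s=load('s10'); im=cv2.imread('pics/s10.png'); g=im.astype(int)
# bow search: greyish bright pixels over predicted bow
for p in((-81,-22,125),(-81,22,125),(-81,0,148)): print(p,proj(s,w(*p)).round(1))
u0,v0=275,225
hsv=cv2.cvtColor(im,cv2.COLOR_BGR2HSV)[v0:280,u0:312]
m=(hsv[...,1]<60)&(hsv[...,2]>95)
for r,row in enumerate(m): print(v0+r,''.join('#' if x else '.' for x in row))
E
```

```text
[ 468.4644033  -114.44291186  147.50501098] [-84.37843476   0.80982352] [-0.37102366 -0.13962691 -0.15035888] 16.3833
(-81, -22, 125) [300.3 265. ]
(-81, 22, 125) [287.5 256.8]
(-81, 0, 148) [293.8 250.4]
225 ##...###...#.####....................
226 ##.........#.####....................
227 ##.........#.####....................
228 ##.........#.####....................
229 ##.........######....................
230 ##..........#####....................
231 ##..........#####....................
232 ##.........######....................
233 ##.......########....................
234 ##.....##########.....##.............
235 ##.....################..............
236 ##.....######.########...............
237 ##.....###......###..................
238 ##...................................
239 ##...................................
240 ##................#..................
241 ##................##.................
242 ##................#.###..............
243 ##................#####.##...........
244 ##................####.###.###.......
245 ##................#...#####..........
246 ##.......
[... 714 characters left out ...]
####.################.......
264 .........#######################.....
265 .........####..##################....
266 .........####...##################...
267 ........######....##############.....
268 .....##########....##########........
269 ..##########.#####...#####...........
270 .#######.......####...###............
271 ..#####.........#########............
272 ...####........##########............
273 .....####...#############............
274 ......############...#####...........
275 .......#######........####...........
276 .........##...........####...........
277 ......................####...........
278 ......................####...........
279 ......................###............
```

The shackle legs show at scene columns 285 and 297, near the home prediction. Pressing down.

>>> servo_tool(commands=[[[255, -0.001, 0, 0.02, 0, 0, 0], [255, 0, 0, 0.005, 0, 0, 0], [255, 0, 0, 0.004, 0, 0, 0], [255, 0, 0, 0.004, 0, 0, 0], [255, 0, 0, 0.004, 0, 0, 0], [255, 0, 0, 0, 0, 0, 0], [255, 0, 0, 0, 0, 0, 0]]])

```text
clock: 16.97
position: [469.4, -114.7, 111.1]
ee_rot: [0.1, 0.995, -0.0, -0.0]
contact_force: [-2.1, 0.4, 4.4]
gripper_width: -0.2
grasp_force: 2.1
```

>>> servo_tool(commands=[[[255, 0, 0, 0.004, 0, 0, 0], [255, 0, 0, 0.004, 0, 0, 0], [255, 0, 0, 0.003, 0, 0, 0], [255, 0, 0, 0, 0, 0, 0], [255, 0, 0, 0, 0, 0, 0]]])

```text
clock: 17.38
position: [471.0, -114.7, 100.5]
ee_rot: [0.099, 0.995, 0.0, 0.002]
contact_force: [0.0, 0.2, 3.6]
gripper_width: 0.1
grasp_force: 1.8
```

>>> servo_tool(commands=[[[255, 0, 0, 0.003, 0, 0, 0], [255, 0, 0, 0.003, 0, 0, 0], [255, 0, 0, 0.002, 0, 0, 0], [255, 0, 0, 0, 0, 0, 0], [255, 0, 0, 0, 0, 0, 0]]])

```text
clock: 17.8
position: [471.1, -114.9, 92.7]
ee_rot: [0.099, 0.995, -0.0, 0.002]
contact_force: [-0.7, -0.4, 6.1]
gripper_width: -0.1
grasp_force: 3.1
```

>>> servo_tool(commands=[[[255, 0, 0, 0.002, 0, 0, 0], [255, 0, 0, 0.002, 0, 0, 0], [255, 0, 0, 0, 0, 0, 0], [255, 0, 0, 0, 0, 0, 0]]])

```text
clock: 18.13
position: [472.2, -114.7, 91.6]
ee_rot: [0.099, 0.995, -0.0, 0.003]
contact_force: [-5.4, 4.1, 22.1]
gripper_width: -0.1
grasp_force: 11.3
```

>>> servo_tool(commands=[[[255, 0, 0, 0.001, 0, 0, 0], [255, 0, 0, 0, 0, 0, 0], [255, 0, 0, -0.012, 0, 0, 0], [255, 0, 0, -0.03, 0, 0, 0], [255, 0, 0, -0.04, 0, 0, 0], [255, 0, 0, -0.04, 0, 0, 0], [255, 0, 0, -0.03, 0, 0, 0], [255, 0, 0, 0, 0, 0, 0], [255, 0, 0, 0, 0, 0, 0]]])

```text
clock: 18.88
position: [470.7, -114.4, 240.2]
ee_rot: [0.1, 0.995, 0.001, 0.002]
contact_force: [-0.6, 0.7, -1.2]
gripper_width: -0.5
grasp_force: 0.0
```

```bash
python3 - <<'E'
from h import *
snap('scene','s11'); S=arm.read_state(); print(S['position'],S['contact_force'],S['clock'])
s=load('s11'); im=cv2.imread('pics/s11.png')
for z in(126,151.5): print(z,proj(s,w(-83,2,z)).round(1))
u0,v0=275,235
hsv=cv2.cvtColor(im,cv2.COLOR_BGR2HSV)[v0:280,u0:312]
m=(hsv[...,1]<60)&(hsv[...,2]>95)
for r,row in enumerate(m): print(v0+r,''.join('#' if x else '.' for x in row))
E
```

```text
[ 469.46511076 -114.38964376  238.37862558] [-0.32508019  0.5205328  -0.60452465] 18.9333
126 [292.4 260.3]
151.5 [292.4 248.7]
235 ##.....########......................
236 ##.....######........................
237 ##.....###........#..................
238 ##...................................
239 ##...................................
240 ##................#..................
241 ##................#..................
242 ##................#####..............
243 ##................#..#.#.............
244 ##................#.##.#.#..##.......
245 ##................###.##.##..........
246 ##................#.#.##.............
247 ##................##.................
248 ##...................................
249 ##...................................
250 ##...................................
251 ##...................................
252 .....................................
253 .....................................
254 .....................................
255 .....................................
256 .....................................
257 .....................................
258 ..
[... 217 characters left out ...]
.####################.......
264 .........#######################.....
265 .........####..##################....
266 .........####...##################...
267 ........#######...##############.....
268 .....###########...##########........
269 ..################..######...........
270 .########################............
271 ..#####..####..##########............
272 ...######################............
273 .....####################............
274 ......############...#####...........
275 .......#######.......#####...........
276 .........##...........####...........
277 ......................####...........
278 ......................####...........
279 ......................###............
```

The bow top now stays at row 259–260 (it was 248), so the pawl holds it. Handing in.

```bash
python3 -c "
from bench import ticket
print(ticket.job_done())"
```

```text
the job is handed in; nothing more can be done
None
```

I handed the job in at about 19 s on the robot's clock. My checks showed the bottle upright in the ring, the lid shut, and the shackle swung home and held down by the pawl; no verdict came back.

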